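# Set the tube mixer's gated lever to the ring slot

### The job

Set the tube mixer for rolling: push its lever out of the park slot, along the gate's cross channel and fully home into the slot whose end is marked with the raised ring. Push the lever sideways with the fingers only, never pull its knob up, and leave the tubes, the rack, the tape and the carton where they are.

Things in the scene. Friction and masses are not known exactly. Their poses are not given: they have to be found in the camera images.
- mixer: Bench tube mixer, fixed. White gate housing 190 x 190 mm, 120 mm high with an 8 mm aluminium gate plate as its top; on its +y side a lower black-matted rocking deck (out to y = +345 mm, 106 mm high). Origin: on the table under the gate's centre; its x is the gate's far direction, y left, z up. Distances below are in this frame.
- gate_centre (a point): Middle of the gate, on the plate's top face. Cross channel: along y at x = 0, stem centre from y = +32 to -32 mm. Slots off it: park at y = +32, towards -x only; working slots at y = 0 and y = -32, each with one towards +x and one towards -x. All are 16 mm wide, and the stem's centre stops 26 mm from x = 0. Round-nosed teeth guide a stem up to 8 mm off a slot's line into it.
- mark_ring: Raised black ring, 27 mm outside, 5 mm high, on the plate beyond the blind end of the wanted slot, on that slot's line: at x = +55 or -55 mm, y = 0 or -32 mm. Origin at its middle. The other three working slots have, in any order, a bar (26 x 7 mm), a cross (26 mm) and a solid square (21 mm), also black and 5 mm high. The park slot has no mark.
- stem_at_gate (a point): Point on the axis of the lever's steel stem (10 mm diameter), 106 mm above the lever's pivot, within the plate: shows where the stem is in the gate. Fully home in the ring's slot it is about 30 mm from the ring's middle, seen from above.
- knob_centre (a point): Centre of the lever's black knob, 32 mm diameter, 40 mm tall, 180 mm above the lever's pivot, which lies 10 mm over the table under the gate's centre; so the knob is 175 to 190 mm over the table and moves 1.7 times as far as the stem in the gate. Bare stem between plate and knob. A sideways push of 1.5 to 3 N moves it; it stays where it is left.
- lever_side (a joint): Sideways tilt of the lever in rad, 0 upright, positive towards the mixer's +y: about +0.29 in the park column, 0 in the middle column, -0.29 in the right column (0.03 play either way). It moves only while the stem is in the cross channel.
- lever_fore (a joint): Fore-and-aft tilt of the lever in rad, 0 in the middle of the cross channel (0.03 play), positive towards the mixer's +x: about +0.24 fully home in a far slot, -0.24 fully home in a near slot.
- knob_pull (a joint): How far the sprung knob is pulled up along the stem, in m: 0 down, 0.012 at most. It starts to rise at a pull of about 12 N; ramming the lever sideways at over about 40 N against a slot end can also make it rise.
- tube_rack: Loose white tube rack 50 x 110 mm, 45 mm high, with three capped tubes 108 mm high in it, on the table on the mixer's -y side. Origin under its centre. To be left alone.
- tape_roll: Loose roll of white tape, 68 mm diameter, 25 mm high, lying on the table on the mixer's -y side; origin under its centre. To be left alone.
- swab_carton: Loose white and orange carton 75 x 110 mm, 45 mm high, on the table on the mixer's -y side; origin under its centre. To be left alone.
- deck_tube: Loose capped sample tube, 108 mm long, 15 mm diameter, lying along the mixer's x between two ribs of the rocking deck; origin on the mat (97 mm over the table) under its middle. To be left alone.

How it is judged:
By the outcome, as a careful person would: the job done as asked, in the order asked, and still so for the second after the job is handed in, with the robot touching nothing.
It also fails if it takes over 58 s, if anything falls off the work surface, if the arm or the gripper's body presses on something with over 40 N, if the wrist force passes 120 N, or if a joint passes its speed limit or range.

### The arm

A 6-joint arm with a two-finger parallel gripper is mounted at the origin on the work surface. World frame = base frame: x ahead of the robot, y to its left, z up, the work surface at z = 0. Lengths are in m, angles in rad, forces in N, time in s.
With the tool pointing down it reaches from about 0.35 to 0.85 m from the base axis. Payload 8.1 kg.
Tool frame: the origin (TCP) lies midway between the tips of the shut fingers; the grasp point (between the pads) lies 19 mm behind it (robot.tcp_to_grasp is the distance from the TCP to the grasp point, in m); z points along the fingers, y is the direction in which the jaws open and shut (so a half turn about z gives the same grasp; the last joint's range is limited). The gripper opens to 93 mm and grips with 3 to 60 N. Pads are 15 mm wide; open, the fingers measure 128 mm over their backs; the gripper's body (75 mm by 188 mm) begins 65 mm behind the grasp point.
Start: joints at [1.045, 0.13, 1.488, -0, 1.523, -0.085], TCP at [0.256, 0.543, 0.219] pointing down, gripper open.
Joint ranges: [-2.96, 2.96], [-0.89, 2.26], [0.02, 2.5], [-1.34, 4.48], [0, 2.73], [-2.66, 2.66]. Speed limits (rad/s): [2.39, 2.39, 2.79, 3.14, 3.14, 3.14].

### API

Orientations are given as a rotation vector (axis times angle).
In Python, from plant import robot gives the robot as it stands.
- The arm moves only by the tool send_rows, never from a script. Its argument "series" is a list of rows, each an object of numbers: "wx", "wy", "wz": the turn, a rotation vector about the world's x, y, z in rad; "dx", "dy", "dz": the shift along the world's x, y, z in cm; "fingers": the closure in counts, from 0 (fully open) to 255 (shut). In form: [{"wx": .., "wy": .., "wz": .., "dx": .., "dy": .., "dz": .., "fingers": ..}, ...]. A call has 1 to 20 rows; each row shifts and turns the pose as measured when the row begins; what a row does not reach is not made up. A row lasts 1/12 s, in which the tool goes at most 41.7 mm and 7.16 degrees, less where a joint would pass 70% of its speed; a pose out of reach is approached as far as the arm can. A call is refused whole if a number of a shift passes 4.17 or a number of a turn 0.125, either way. A call with a gripper value outside its range is refused whole. The fingers move at their own pace and stop on an object; "newtons" is the grip in N (left out, the last holds). Time passes only in rows, so rows that do not move let the fingers close. It gives the time, the measured TCP pose, the force and the opening at its end, in the units of the state.
- robot.read_state(): the state, without advancing time (a new reading comes with each control period).
- robot.read_camera(name): name is "scene" or "top" or "wrist"; returns the picture (384x512x3 uint8, red, green, blue); there is no depth.
- robot.camera_info(name): a dict with "intrinsics" (3x3 intrinsics, pixels), "extrinsics" (4x4, takes a point from world to camera coordinates); the wrist camera has in their place "tool_from_camera" (4x4, takes a point from camera to tool coordinates, whose origin is the TCP and whose axes are the flange's). Camera axes: x right, y up, looking along -z (the intrinsics and any distortion apply to the point x, -y, -z); pixel columns grow to the right and rows downward; lengths in m; the calibration is good to about 2 mm. A picture is of the moment at which its call begins: read the wrist's pose just before it. camera_info takes no time and is no camera call.
- robot.close_job(): hands the job in, once; it reports no verdict.
The state is a dict: "t": time; "q": joint angles; "dq": joint speeds; "joint_torque": joint torques, N m; "tool_pos": TCP position; "orientation": TCP orientation; "force": force on the tool from outside, world axes, zero at the start; "wrist_torque": the same for the moment, N m; "opening": finger opening in m.
Only numpy, scipy, OpenCV 4.12 (cv2) and the standard library are available. Lean on these libraries where they do the work, as an engineer would, in place of code of your own. Each camera call takes 0.05 s, during which the arm holds its last target.

## Working session

There is one attempt and no reset: what is moved stays moved. The work goes in short steps, Python scripts to look and compute and a tool call to move; the robot and the scene stay as the last step left them, time stands still between calls to the robot, and variables do not carry over. Pictures are saved under pics/ and viewed, and the job is handed in when it is done.

Besides the shell and the picture viewer there is one more tool, called after "Emit:" as a command line: name --argument value ..., lists and objects as JSON in quotes. send_rows: Moves the arm, as the interface text tells. Its arguments: {"type":"object","properties":{"series":{"type":"array","items":{"type":"object","properties":{"wx":{"type":"number"},"wy":{"type":"number"},"wz":{"type":"number"},"dx":{"type":"number"},"dy":{"type":"number"},"dz":{"type":"number"},"fingers":{"type":"number"}}}},"newtons":{"type":"number"}},"required":["series"]}

```bash
mkdir -p pics
python3 - <<'E'
from plant import robot
import cv2,numpy as np
s=robot.read_state();print({k:np.round(v,3).tolist() for k,v in s.items()})
for n in("scene","top"):
    im=robot.read_camera(n);cv2.imwrite(f"pics/{n}0.png",im[:,:,::-1]);i=robot.camera_info(n)
    print(n,np.round(i['intrinsics'],2).tolist(),np.round(i['extrinsics'],4).tolist(),[k for k in i])
print(robot.camera_info("wrist"))
E
```

```text
{'t': 0.0, 'q': [1.045, 0.131, 1.489, 0.0, 1.523, -0.085], 'dq': [-0.001, 0.0, -0.001, -0.0, -0.001, -0.0], 'joint_torque': [0.0, -55.983, -49.177, 0.077, 0.035, -0.0], 'tool_pos': [0.256, 0.542, 0.218], 'orientation': [-0.687, -3.065, 0.003], 'force': [0.907, 0.543, -0.447], 'wrist_torque': [0.054, 0.003, -0.03], 'opening': 0.093}
scene [[380.29, 0.0, 252.46], [0.0, 380.29, 189.76], [0.0, 0.0, 1.0]] [[-0.3443, 0.9388, 0.0046, 0.2583], [-0.7305, -0.271, 0.6268, 0.2948], [0.5897, 0.2124, 0.7792, -1.3233], [0.0, 0.0, 0.0, 1.0]] ['intrinsics', 'extrinsics']
top [[439.17, 0.0, 255.74], [0.0, 439.17, 189.78], [0.0, 0.0, 1.0]] [[-0.0046, -1.0, -0.0028, -0.054], [0.9964, -0.0048, 0.0847, -0.569], [-0.0847, -0.0024, 0.9964, -1.1143], [0.0, 0.0, 0.0, 1.0]] ['intrinsics', 'extrinsics']
{'intrinsics': array([[275.123774  ,   0.        , 254.69576556],
       [  0.        , 275.123774  , 192.93987523],
       [  0.        ,   0.        ,   1.        ]]), 'tool_from_camera': array([[ 7.95067501e-04,  9.64061820e-01,  2.65676826e-01,
         7.38706544e-02],
       [ 9.99999678e-01, -7.36646762e-04, -3.19539450e-04,
         4.82507624e-04],
       [-1.12345810e-04,  2.65676994e-01, -9.64062095e-01,
        -1.65886820e-01],
       [ 0.00000000e+00,  0.00000000e+00,  0.00000000e+00,
         1.00000000e+00]])}
```

View pics/scene0.png

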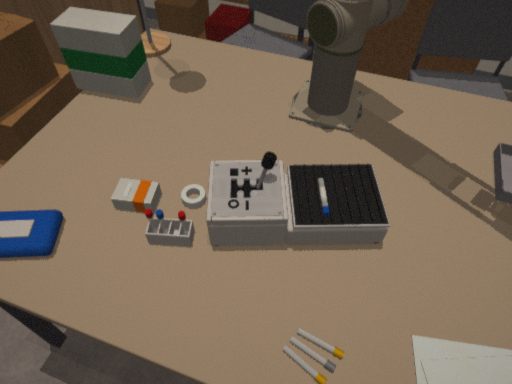

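View pics/top0.png

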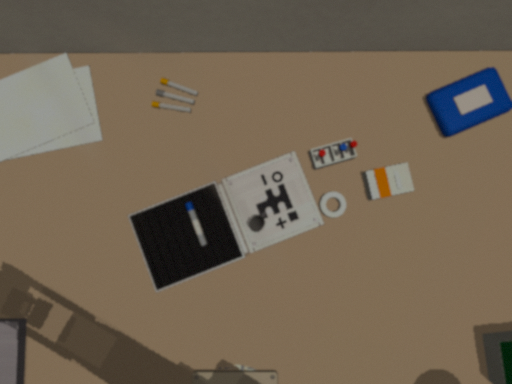

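```bash
cat > h.py <<'E'
import numpy as np,cv2
from plant import robot
def ray(n,u,v):
    i=robot.camera_info(n);K=i['intrinsics'];E=i['extrinsics']
    d=np.array([(u-K[0,2])/K[0,0],-(v-K[1,2])/K[1,1],-1]);R=E[:3,:3]
    return -R.T@E[:3,3],R.T@d
def onz(n,u,v,z):
    c,d=ray(n,u,v);return c+d*(z-c[2])/d[2]
def proj(n,p):
    i=robot.camera_info(n);K=i['intrinsics'];E=i['extrinsics']
    q=E[:3,:3]@np.array(p)+E[:3,3];return K[0,0]*q[0]/-q[2]+K[0,2],K[1,1]*-q[1]/-q[2]+K[1,2]
E
python3 - <<'E'
import cv2
a=cv2.imread('pics/top0.png')[140:265,215:330];cv2.imwrite('pics/t1.png',cv2.resize(a,None,fx=4.7,fy=4.7,interpolation=cv2.INTER_CUBIC))
a=cv2.imread('pics/scene0.png')[140:250,195:300];cv2.imwrite('pics/s1.png',cv2.resize(a,None,fx=5,fy=5,interpolation=cv2.INTER_CUBIC))
im=cv2.imread('pics/top0.png');g=im.max(2)
m=(g<60).astype('uint8');m[:, :228]=0;m[:,310:]=0;m[:160]=0;m[245:]=0
n,l,st,c=cv2.connectedComponentsWithStats(m)
for i in range(1,n):
    if st[i,4]>8:print(st[i],c[i])
E
```

```text
[251 185  41  45 527] [269.61480076 206.72296015]
[289 212   8   8  45] [292.57777778 215.64444444]
[279 221   4   4  10] [280.6 222.7]
[228 222   9  23 113] [230.61061947 236.39823009]
```

View pics/t1.png

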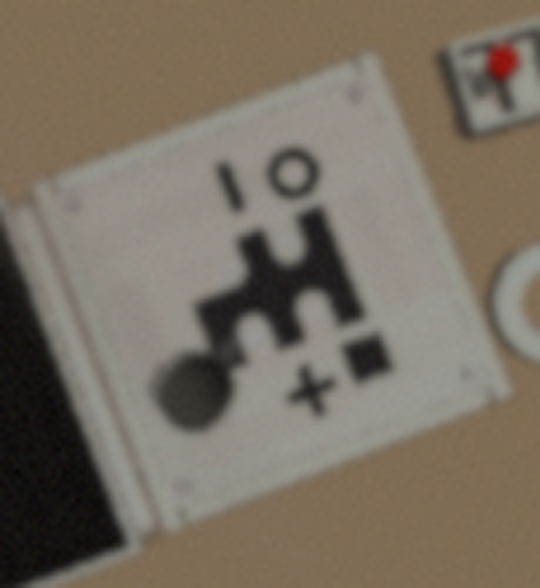

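View pics/s1.png

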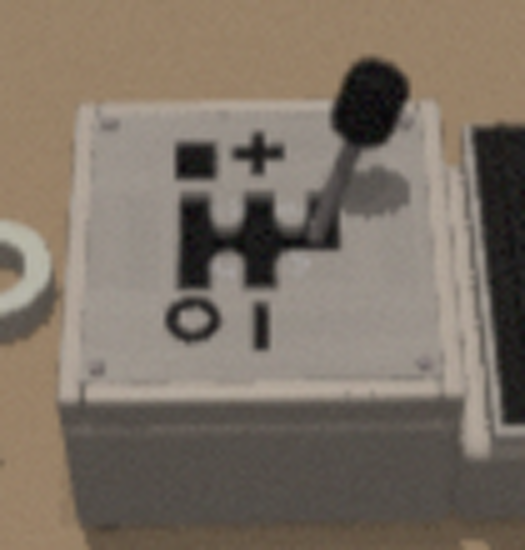

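Run:
```python
from h import *
px=np.array([[294,173],[231,187],[312,390],[368,358]])/4.7+[215,140]
px2=np.array([[193,319],[262,326],[258,153],[196,160]])/5+[195,140]
M=np.array([[55,-32],[55,0],[-55,0],[-55,-32]])/1e3
for n,P in(('top',px),('scene',px2)):
    W=np.array([onz(n,*p,.125)[:2] for p in P])
    a=M-M.mean(0);b=W-W.mean(0)
    th=np.arctan2((a[:,0]*b[:,1]-a[:,1]*b[:,0]).sum(),(a*b).sum())
    R=np.array([[np.cos(th),-np.sin(th)],[np.sin(th),np.cos(th)]]);t=W.mean(0)-R@M.mean(0)
    print(n,np.round(W,4).tolist(),'th',th,'c',t,'res',np.round((W-(M@R.T+t))*1e3,1).tolist())
    kp=onz(n,*( (256.5,223.6) if n=='top' else (195+372/5,140+103/5)),.18)[:2]
    print('knob mixer',R.T@(kp-t)); 
# tall objects
for nm,p,z in(('tube1',(321,153),.108),('tube3',(353,144),.108),('tape',(333,205),.025),('carton',(389,181),.045),('decktube',(197,224),.105)):
    print(nm,onz('top',*p,z))
```

```text
top [[0.5907, -0.1087], [0.5838, -0.0769], [0.4817, -0.1167], [0.4975, -0.1449]] th 0.37024889834848307 c [ 0.53264211 -0.09689601] res [[-4.8, -1.9], [-0.1, 0.1], [0.3, 0.1], [4.6, 1.8]]
knob mixer [-0.03506797  0.05489284]
scene [[0.595, -0.1049], [0.5875, -0.0729], [0.4863, -0.1132], [0.5016, -0.1408]] th 0.37254228920186033 c [ 0.53678642 -0.09306082] res [[-4.7, -2.1], [-0.5, 0.1], [0.7, -0.1], [4.4, 2.0]]
knob mixer [-0.03643013  0.05439968]
tube1 [ 0.65002534 -0.2149983   0.108     ]
tube3 [ 0.67164415 -0.29278576  0.108     ]
tape [ 0.52825986 -0.25591388  0.025     ]
carton [ 0.58773909 -0.3961587   0.045     ]
decktube [0.48038802 0.08400082 0.105     ]
```

Emit:
send_rows --series '[{"dz":2,"fingers":255},{"dz":3,"fingers":255},{"dx":0.87,"dy":-3.7,"dz":0.5,"wz":-0.045},{"dx":0.87,"dy":-3.7,"dz":0.5,"wz":-0.045},{"dx":0.87,"dy":-3.7,"wz":-0.045},{"dx":0.87,"dy":-3.7,"wz":-0.045},{"dx":0.87,"dy":-3.7,"wz":-0.045},{"dx":0.87,"dy":-3.7,"wz":-0.045},{"dx":0.87,"dy":-3.7,"wz":-0.045},{"dx":0.87,"dy":-3.7,"wz":-0.045},{"dx":0.87,"dy":-3.7,"wz":-0.045},{"dx":0.87,"dy":-3.7,"wz":-0.045},{"dx":0.87,"dy":-3.7,"wz":-0.045},{"dx":0.87,"dy":-3.7,"wz":-0.045},{"dx":0.87,"dy":-3.7,"wz":-0.045},{"dx":0.87,"dy":-3.7,"wz":-0.045},{"dx":0.87,"dy":-3.7,"wz":-0.045}]'

```text
schema error: expected keys wx, wy, wz, dx, dy, dz, fingers
```

All keys are required.

Emit:
send_rows --newtons 20 --series '[{"wx":0,"wy":0,"wz":0,"dx":0,"dy":0,"dz":2,"fingers":255},{"wx":0,"wy":0,"wz":0,"dx":0,"dy":0,"dz":3,"fingers":255},{"wx":0,"wy":0,"wz":-0.045,"dx":0.87,"dy":-3.7,"dz":0.5,"fingers":255},{"wx":0,"wy":0,"wz":-0.045,"dx":0.87,"dy":-3.7,"dz":0.5,"fingers":255},{"wx":0,"wy":0,"wz":-0.045,"dx":0.87,"dy":-3.7,"dz":0,"fingers":255},{"wx":0,"wy":0,"wz":-0.045,"dx":0.87,"dy":-3.7,"dz":0,"fingers":255},{"wx":0,"wy":0,"wz":-0.045,"dx":0.87,"dy":-3.7,"dz":0,"fingers":255},{"wx":0,"wy":0,"wz":-0.045,"dx":0.87,"dy":-3.7,"dz":0,"fingers":255},{"wx":0,"wy":0,"wz":-0.045,"dx":0.87,"dy":-3.7,"dz":0,"fingers":255},{"wx":0,"wy":0,"wz":-0.045,"dx":0.87,"dy":-3.7,"dz":0,"fingers":255},{"wx":0,"wy":0,"wz":-0.045,"dx":0.87,"dy":-3.7,"dz":0,"fingers":255},{"wx":0,"wy":0,"wz":-0.045,"dx":0.87,"dy":-3.7,"dz":0,"fingers":255},{"wx":0,"wy":0,"wz":-0.045,"dx":0.87,"dy":-3.7,"dz":0,"fingers":255},{"wx":0,"wy":0,"wz":-0.045,"dx":0.87,"dy":-3.7,"dz":0,"fingers":255},{"wx":0,"wy":0,"wz":-0.045,"dx":0.87,"dy":-3.7,"dz":0,"fingers":255},{"wx":0,"wy":0,"wz":-0.045,"dx":0.87,"dy":-3.7,"dz":0,"fingers":255}]'

```text
t: 1.43
tool_pos: [0.3715, 0.0053, 0.2698]
orientation: [-1.619, -2.683, 0.015]
force: [1.0, 0.9, -0.1]
opening: 0.0007
```

```bash
cat >> h.py <<'E'
from scipy.spatial.transform import Rotation as Rt
TH=.3714;C=np.array([.5347,-.095])
R2=np.array([[np.cos(TH),-np.sin(TH)],[np.sin(TH),np.cos(TH)]])
def mix(p):return R2.T@(np.array(p)[:2]-C)
def wor(m):return R2@np.array(m)+C
def wray(s,u,v):
    i=robot.camera_info('wrist');K=i['intrinsics'];T=i['tool_from_camera']
    R=Rt.from_rotvec(s['orientation']).as_matrix()
    d=np.array([(u-K[0,2])/K[0,0],-(v-K[1,2])/K[1,1],-1])
    return R@T[:3,3]+s['tool_pos'],R@T[:3,:3]@d
def wonz(s,u,v,z):
    c,d=wray(s,u,v);return c+d*(z-c[2])/d[2]
def st():
    s=robot.read_state();R=Rt.from_rotvec(s['orientation']).as_matrix()
    print('t',round(s['t'],2),'mix',np.round(mix(s['tool_pos'])*1e3,1),'z',round(s['tool_pos'][2],4),'jawdeg-mixer',np.degrees(np.arctan2(R[1,1],R[0,1])-TH).round(1),'toolz',R[:,2].round(3),'F(mix)',np.round(np.r_[R2.T@s['force'][:2],s['force'][2]],1))
    return s
def pic(n,f,crop=None,k=1):
    im=robot.read_camera(n)[:,:,::-1]
    if crop:a,b,c,d=crop;im=im[a:b,c:d]
    cv2.imwrite('pics/'+f,cv2.resize(im,None,fx=k,fy=k,interpolation=cv2.INTER_CUBIC))
E
python3 - <<'E'
from h import *
s=st();pic('wrist','w1.png',k=1.5)
np.save('s1.npy',np.r_[s['tool_pos'],s['orientation']])
print('shift cm to (-120,54):',(np.r_[wor((-.12,.054)),.165]-s['tool_pos'])*100)
E
```

```text
t 1.43 mix [-115.7  152.7] z 0.2698 jawdeg-mixer 6.5 toolz [-0.012 -0.004 -1.   ] F(mix) [ 1.3  0.5 -0.1]
shift cm to (-120,54): [  3.1766316   -9.34964315 -10.48137612]
```

View pics/w1.png

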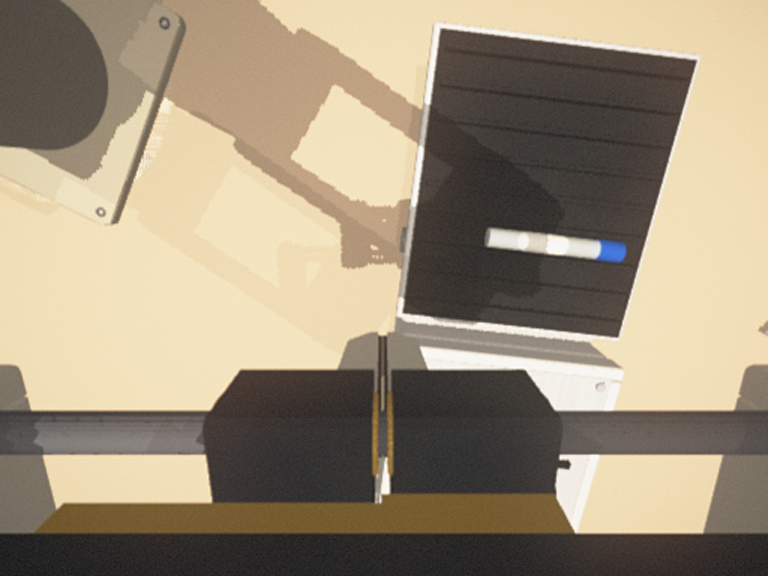

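Emit:
send_rows --series '[{"wx":0,"wy":0,"wz":-0.04,"dx":1.1,"dy":-3.3,"dz":0,"fingers":255},{"wx":0,"wy":0,"wz":-0.04,"dx":1.1,"dy":-3.3,"dz":0,"fingers":255},{"wx":0,"wy":0,"wz":-0.04,"dx":1.0,"dy":-3.0,"dz":0,"fingers":255},{"wx":0,"wy":0,"wz":0,"dx":0,"dy":0,"dz":-2.5,"fingers":255},{"wx":0,"wy":0,"wz":0,"dx":0,"dy":0,"dz":-2.5,"fingers":255},{"wx":0,"wy":0,"wz":0,"dx":0,"dy":0,"dz":-2.5,"fingers":255},{"wx":0,"wy":0,"wz":0,"dx":0,"dy":0,"dz":-2,"fingers":255},{"wx":0,"wy":0,"wz":0,"dx":0,"dy":0,"dz":0,"fingers":255}]'

```text
t: 2.15
tool_pos: [0.4038, -0.1051, 0.1704]
orientation: [-1.813, -2.558, 0.02]
force: [-0.2, 0.8, -1.7]
opening: 0.0004
```

Run:
```python
from h import *
s=st();pic('scene','s2.png',(110,240,170,330),4.5)
print('shift cm to (-120,54):',(np.r_[wor((-.12,.054)),.165]-s['tool_pos'])*100)
print('mix x unit', R2[:,0],'mix y unit',R2[:,1])
```

```text
t 2.15 mix [-125.6   38. ] z 0.1704 jawdeg-mixer -1.9 toolz [-0.012 -0.007 -1.   ] F(mix) [ 0.1  0.8 -1.7]
shift cm to (-120,54): [-0.05312277  1.69152322 -0.54307302]
mix x unit [0.93182017 0.36292034] mix y unit [-0.36292034  0.93182017]
```

View pics/s2.png

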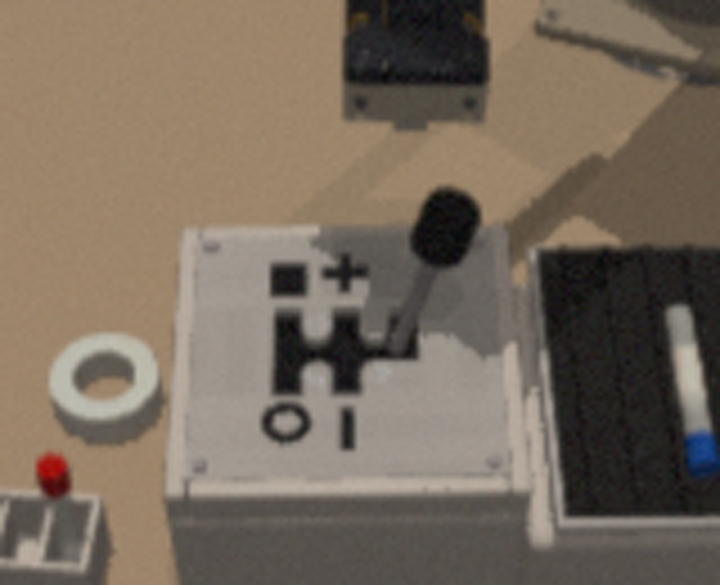

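Emit:
send_rows --series '[{"wx":0,"wy":0,"wz":0.033,"dx":0,"dy":1.7,"dz":-0.5,"fingers":255},{"wx":0,"wy":0,"wz":0,"dx":0,"dy":0,"dz":0,"fingers":255},{"wx":0,"wy":0,"wz":0,"dx":0.93,"dy":0.36,"dz":0,"fingers":255},{"wx":0,"wy":0,"wz":0,"dx":0.93,"dy":0.36,"dz":0,"fingers":255},{"wx":0,"wy":0,"wz":0,"dx":0.93,"dy":0.36,"dz":0,"fingers":255},{"wx":0,"wy":0,"wz":0,"dx":0,"dy":0,"dz":0,"fingers":255}]'

```text
t: 2.7
tool_pos: [0.4369, -0.0771, 0.1753]
orientation: [1.77, 2.591, -0.016]
force: [0.4, -0.1, -0.2]
opening: 0.0005
```

Run:
```python
from h import *
s=st();pic('scene','s3.png',(90,240,170,330),4.5);print((np.array(proj('scene',s['tool_pos']))-[170,90])*4.5)
```

```text
t 2.7 mix [-84.6  52.1] z 0.1753 jawdeg-mixer 0.0 toolz [-0.003 -0.011 -1.   ] F(mix) [ 0.3 -0.2 -0.2]
[436.64260108 256.46591133]
```

View pics/s3.png

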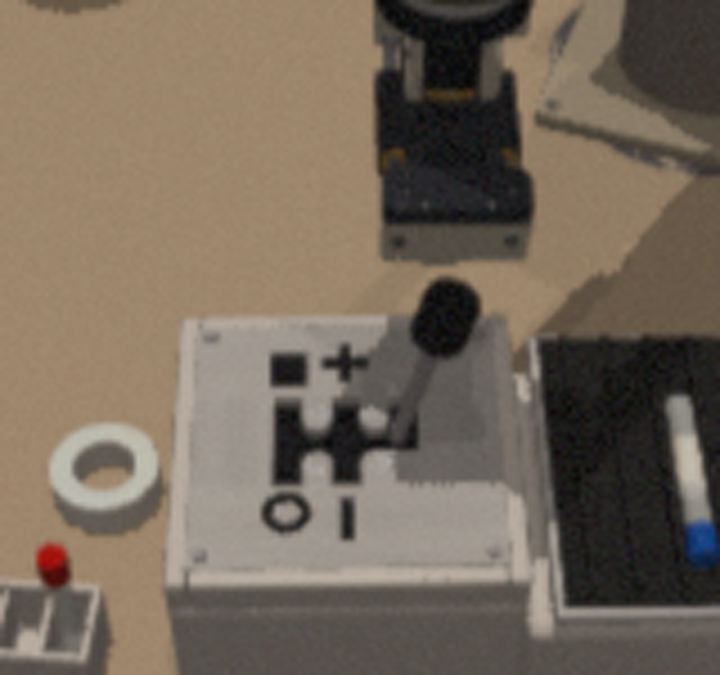

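Emit:
send_rows --series '[{"wx":0,"wy":0,"wz":0,"dx":0,"dy":0,"dz":-0.7,"fingers":255},{"wx":0,"wy":0,"wz":0,"dx":0,"dy":0.1,"dz":0,"fingers":255},{"wx":0,"wy":0,"wz":0,"dx":0.93,"dy":0.36,"dz":0,"fingers":255},{"wx":0,"wy":0,"wz":0,"dx":0.93,"dy":0.36,"dz":0,"fingers":255},{"wx":0,"wy":0,"wz":0,"dx":0,"dy":0,"dz":0,"fingers":255}]'

```text
t: 3.17
tool_pos: [0.4551, -0.0701, 0.1691]
orientation: [1.771, 2.589, -0.019]
force: [0.3, 0.2, -0.6]
opening: 0.0006
```

Run:
```python
from h import *
s=st();pic('scene','s4.png',(90,240,170,330),4.5);print((np.array(proj('scene',s['tool_pos']))-[170,90])*4.5)
pic('top','t4.png',(140,265,205,330),5)
```

```text
t 3.17 mix [-65.1  52.1] z 0.1691 jawdeg-mixer -0.0 toolz [-0.003 -0.012 -1.   ] F(mix) [ 0.4  0.1 -0.6]
[437.7410258  289.77278577]
```

View pics/s4.png

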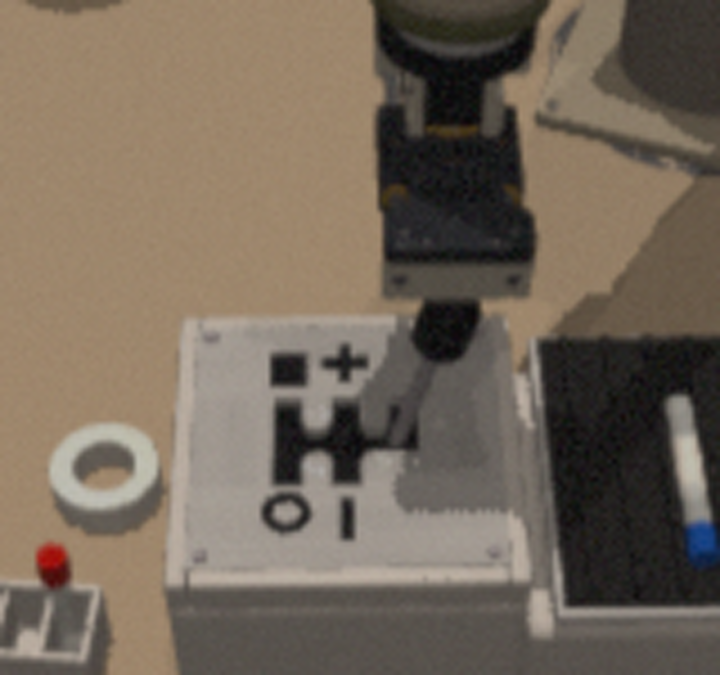

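View pics/t4.png

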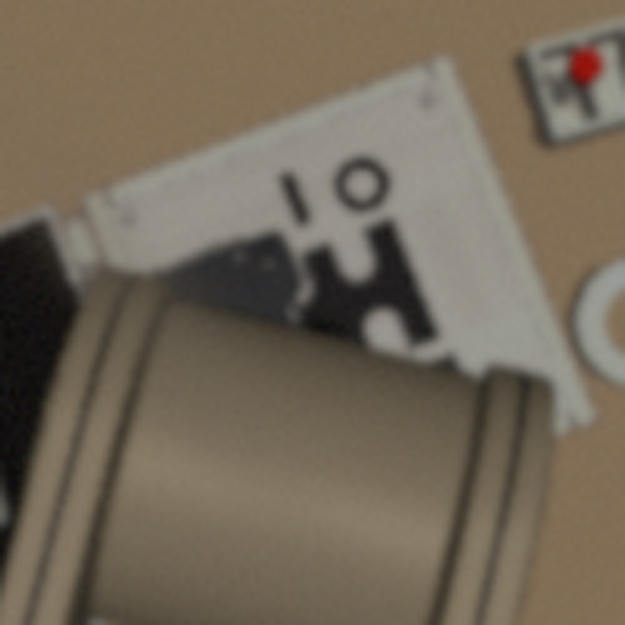

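Emit:
send_rows --series '[{"wx":0,"wy":0,"wz":0,"dx":0.93,"dy":0.36,"dz":0,"fingers":255},{"wx":0,"wy":0,"wz":0,"dx":0.93,"dy":0.36,"dz":0,"fingers":255},{"wx":0,"wy":0,"wz":0,"dx":0.37,"dy":0.14,"dz":0,"fingers":255},{"wx":0,"wy":0,"wz":0,"dx":0,"dy":0,"dz":0,"fingers":255}]'

```text
t: 3.6
tool_pos: [0.4761, -0.0619, 0.1689]
orientation: [1.772, 2.591, -0.022]
force: [-0.7, -0.1, 1.1]
opening: 0.0004
```

Run:
```python
from h import *
s=st();pic('scene','s5.png',(90,240,170,330),4.5)
```

```text
t 3.6 mix [-42.6  52.1] z 0.1689 jawdeg-mixer -0.0 toolz [-0.006 -0.013 -1.   ] F(mix) [-0.7  0.2  1.1]
```

View pics/s5.png

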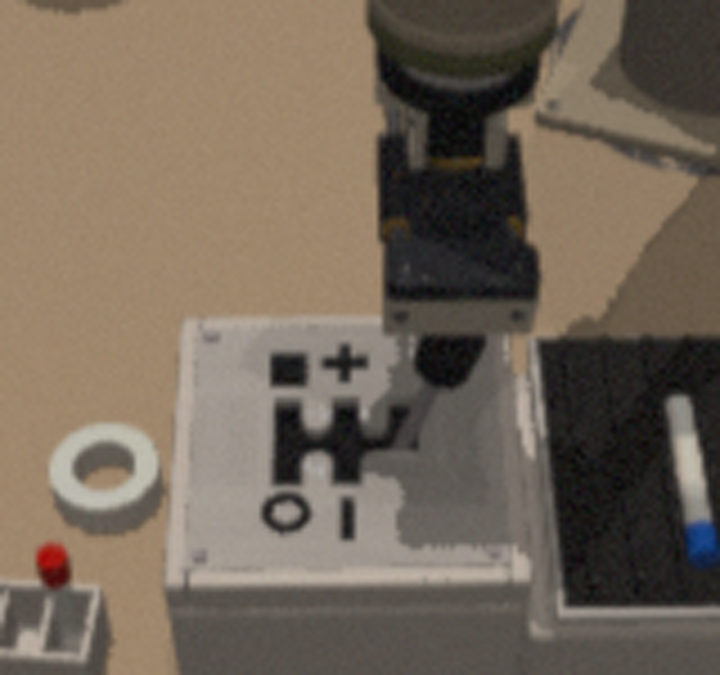

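Emit:
send_rows --series '[{"wx":0,"wy":0,"wz":0,"dx":0.5,"dy":0.19,"dz":0,"fingers":255},{"wx":0,"wy":0,"wz":0,"dx":0.4,"dy":0.15,"dz":0,"fingers":255},{"wx":0,"wy":0,"wz":0,"dx":0,"dy":0,"dz":0,"fingers":255}]'

```text
t: 3.9
tool_pos: [0.485, -0.0585, 0.1689]
orientation: [1.773, 2.591, -0.022]
force: [-0.3, 0.2, 1.5]
opening: 0.0005
```

Run:
```python
from h import *
s=st();pic('scene','s6.png',(90,240,170,330),4.5)
```

```text
t 3.9 mix [-33.  52.] z 0.1689 jawdeg-mixer -0.0 toolz [-0.006 -0.013 -1.   ] F(mix) [-0.2  0.3  1.5]
```

View pics/s6.png

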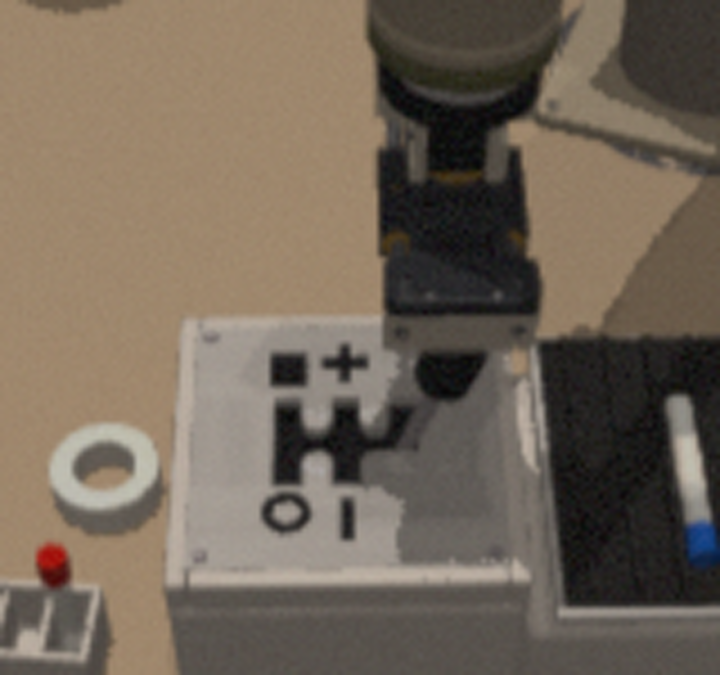

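Emit:
send_rows --series '[{"wx":0,"wy":0,"wz":0,"dx":0.37,"dy":0.145,"dz":0,"fingers":255},{"wx":0,"wy":0,"wz":0,"dx":0.28,"dy":0.11,"dz":0,"fingers":255}]'

```text
t: 4.12
tool_pos: [0.491, -0.0562, 0.1689]
orientation: [1.773, 2.592, -0.024]
force: [-12.0, -1.6, 8.3]
opening: 0.0004
```

Run:
```python
from h import *
s=st();pic('scene','s7.png',(150,230,210,310),7)
f=lambda a,b,h:(np.array(proj('scene',np.r_[wor((h*np.sin(a)*np.cos(b),h*np.sin(b))),.01+h*np.cos(a)*np.cos(b)]))-[210,150])*7
for a in(-.24,-.1,0,.03):print(a,'gate',f(a,.29,.110),'knobbottom',f(a,.29,.160),'knobc',f(a,.29,.18))
```

```text
t 4.12 mix [-26.6  52. ] z 0.1689 jawdeg-mixer -0.0 toolz [-0.008 -0.013 -1.   ] F(mix) [-11.7   2.9   8.3]
-0.24 gate [342.9864196  221.98362124] knobbottom [385.39048742 110.57179584] knobc [403.10090581  64.03970252]
-0.1 gate [344.36618789 248.79202002] knobbottom [388.21950832 149.05251281] knobc [406.68812125 107.0477037 ]
0 gate [345.31762309 270.8838626 ] knobbottom [390.15586805 181.38137844] knobc [409.1416761 143.4834414]
0.03 gate [345.59528344 277.95244025] knobbottom [390.71787993 191.81585799] knobc [409.85316867 155.28763263]
```

View pics/s7.png

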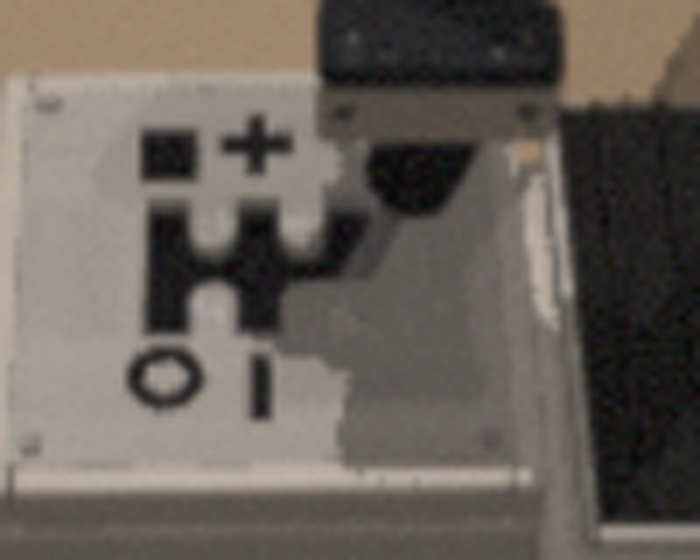

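Emit:
send_rows --series '[{"wx":0,"wy":0,"wz":0,"dx":-1.4,"dy":-0.54,"dz":0,"fingers":255},{"wx":0,"wy":0,"wz":0,"dx":-1.4,"dy":-0.54,"dz":0,"fingers":255},{"wx":0,"wy":0,"wz":0,"dx":0,"dy":0,"dz":0,"fingers":255},{"wx":0,"wy":0,"wz":0,"dx":-0.7,"dy":1.8,"dz":0,"fingers":255},{"wx":0,"wy":0,"wz":0,"dx":-0.7,"dy":1.8,"dz":0,"fingers":255},{"wx":0,"wy":0,"wz":0,"dx":-0.7,"dy":1.8,"dz":0,"fingers":255},{"wx":0,"wy":0,"wz":0,"dx":0,"dy":0,"dz":0,"fingers":255},{"wx":0,"wy":0,"wz":0,"dx":1.8,"dy":0.71,"dz":0,"fingers":255},{"wx":0,"wy":0,"wz":0,"dx":1.8,"dy":0.71,"dz":0,"fingers":255},{"wx":0,"wy":0,"wz":0,"dx":1.8,"dy":0.71,"dz":0,"fingers":255},{"wx":0,"wy":0,"wz":0,"dx":0,"dy":0,"dz":0,"fingers":255}]'

```text
t: 5.08
tool_pos: [0.5025, 0.0112, 0.1699]
orientation: [1.772, 2.584, -0.017]
force: [0.2, 0.9, 0.1]
opening: 0.0005
```

Run:
```python
from h import *
s=st();pic('scene','s8.png',(90,240,170,330),4.5)
```

```text
t 5.08 mix [  8.5 110.7] z 0.1699 jawdeg-mixer -0.2 toolz [ 0.001 -0.013 -1.   ] F(mix) [0.5 0.8 0.1]
```

View pics/s8.png

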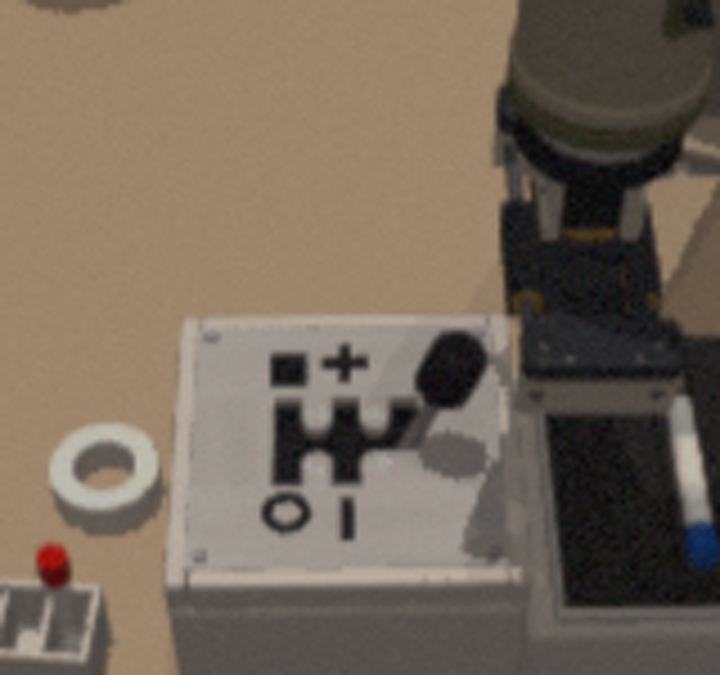

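Emit:
send_rows --series '[{"wx":0,"wy":0,"wz":0,"dx":-0.1,"dy":-1.1,"dz":0,"fingers":255},{"wx":0,"wy":0,"wz":0,"dx":0.36,"dy":-0.93,"dz":0,"fingers":255},{"wx":0,"wy":0,"wz":0,"dx":0.36,"dy":-0.93,"dz":0,"fingers":255},{"wx":0,"wy":0,"wz":0,"dx":0.36,"dy":-0.93,"dz":0,"fingers":255},{"wx":0,"wy":0,"wz":0,"dx":0.36,"dy":-0.93,"dz":0,"fingers":255},{"wx":0,"wy":0,"wz":0,"dx":0.36,"dy":-0.93,"dz":0,"fingers":255},{"wx":0,"wy":0,"wz":0,"dx":0,"dy":0,"dz":0,"fingers":255}]'

```text
t: 5.72
tool_pos: [0.5187, -0.0548, 0.17]
orientation: [1.774, 2.584, -0.018]
force: [0.9, 1.0, -0.5]
opening: 0.0004
```

Run:
```python
from h import *
s=st();pic('scene','s9.png',(90,240,170,330),4.5)
```

```text
t 5.72 mix [-0.3 43.3] z 0.17 jawdeg-mixer -0.2 toolz [-0.001 -0.013 -1.   ] F(mix) [ 1.2  0.6 -0.5]
```

View pics/s9.png

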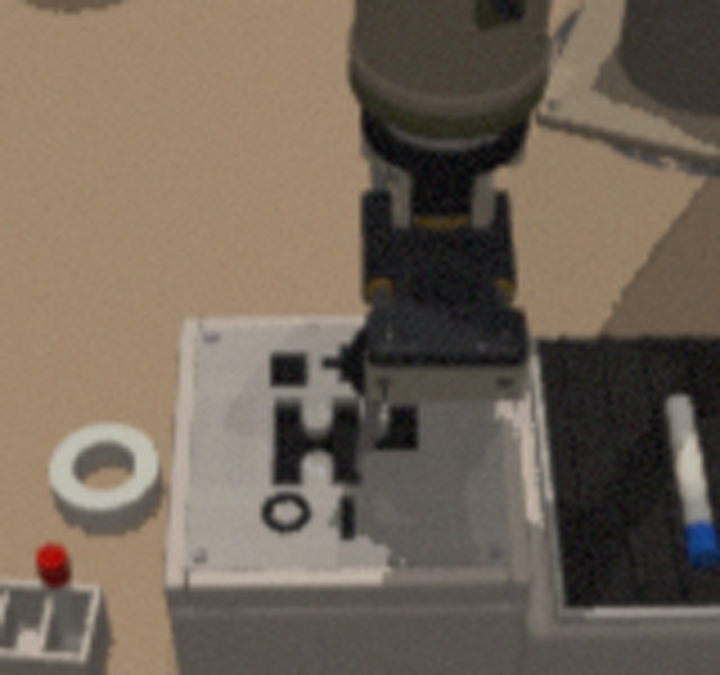

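Emit:
send_rows --series '[{"wx":0,"wy":0,"wz":0,"dx":0.36,"dy":-0.93,"dz":0,"fingers":255},{"wx":0,"wy":0,"wz":0,"dx":0.36,"dy":-0.93,"dz":0,"fingers":255},{"wx":0,"wy":0,"wz":0,"dx":0.36,"dy":-0.93,"dz":0,"fingers":255},{"wx":0,"wy":0,"wz":0,"dx":0.36,"dy":-0.93,"dz":0,"fingers":255},{"wx":0,"wy":0,"wz":0,"dx":0,"dy":0,"dz":0,"fingers":255}]'

```text
t: 6.18
tool_pos: [0.534, -0.0948, 0.1699]
orientation: [1.773, 2.586, -0.018]
force: [0.5, 1.2, 0.7]
opening: 0.0001
```

Run:
```python
from h import *
s=st();pic('scene','s10.png',(90,240,170,330),4.5)
```

```text
t 6.18 mix [-0.6  0.5] z 0.1699 jawdeg-mixer -0.2 toolz [-0.001 -0.013 -1.   ] F(mix) [0.9 0.9 0.7]
```

View pics/s10.png

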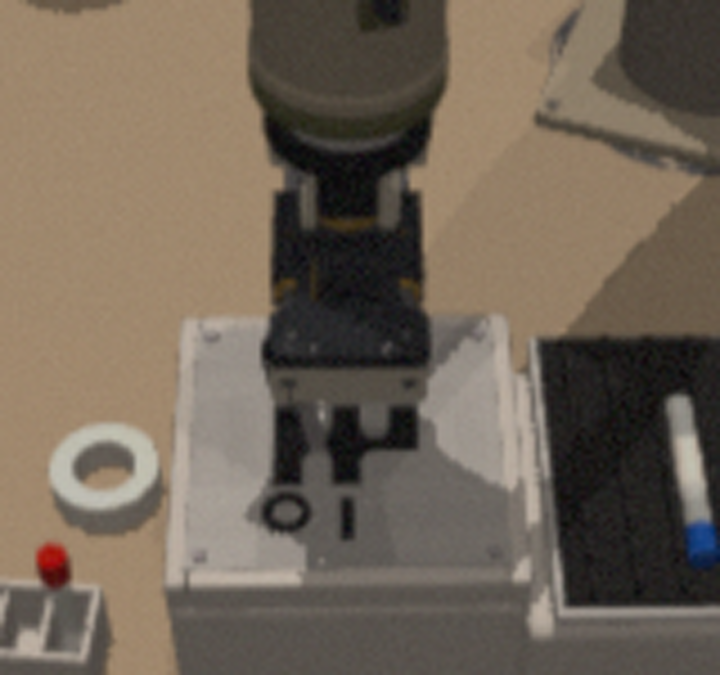

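Emit:
send_rows --series '[{"wx":0,"wy":0,"wz":0,"dx":0.36,"dy":-0.93,"dz":0,"fingers":255},{"wx":0,"wy":0,"wz":0,"dx":0.36,"dy":-0.93,"dz":0,"fingers":255},{"wx":0,"wy":0,"wz":0,"dx":0.18,"dy":-0.46,"dz":0,"fingers":255},{"wx":0,"wy":0,"wz":0,"dx":0.11,"dy":-0.28,"dz":0,"fingers":255}]'

```text
t: 6.57
tool_pos: [0.5437, -0.1213, 0.1684]
orientation: [1.774, 2.589, -0.018]
force: [-1.8, 4.4, -2.0]
opening: 0.0008
```

Run:
```python
from h import *
s=st()
```

```text
t 6.57 mix [ -1.2 -27.8] z 0.1684 jawdeg-mixer -0.1 toolz [-0.004 -0.011 -1.   ] F(mix) [-0.1  4.8 -2. ]
```

Emit:
send_rows --series '[{"wx":0,"wy":0,"wz":0,"dx":0.11,"dy":-0.28,"dz":0,"fingers":255}]'

```text
t: 6.65
tool_pos: [0.5443, -0.1228, 0.1679]
orientation: [-1.775, -2.591, 0.015]
force: [-6.8, 17.1, 4.9]
opening: 0.0008
```

Run:
```python
from h import *
s=st();pic('scene','s11.png',(90,240,170,330),4.5)
```

```text
t 6.65 mix [ -1.1 -29.4] z 0.1679 jawdeg-mixer -0.1 toolz [-0.006 -0.007 -1.   ] F(mix) [-0.1 18.4  4.9]
```

View pics/s11.png

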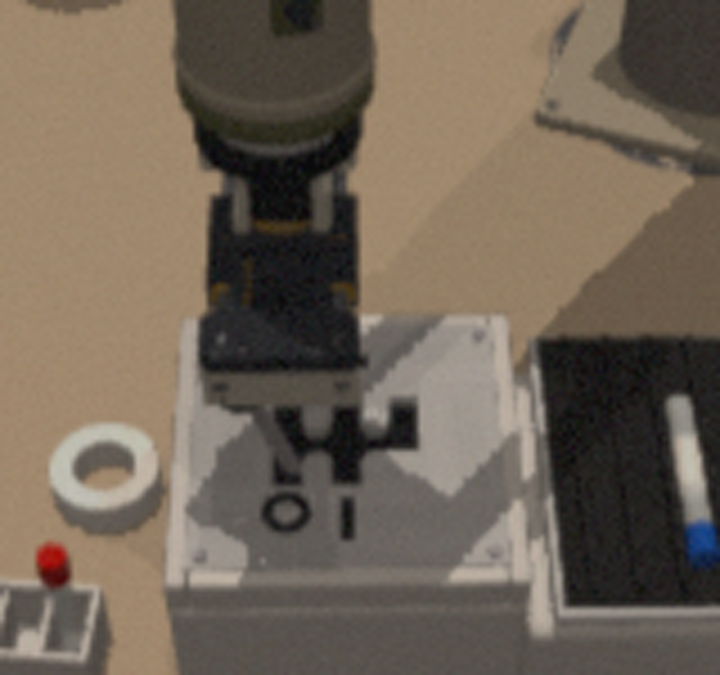

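Emit:
send_rows --series '[{"wx":0,"wy":0,"wz":0,"dx":-0.7,"dy":1.8,"dz":0,"fingers":255},{"wx":0,"wy":0,"wz":0,"dx":-0.7,"dy":1.8,"dz":0,"fingers":255},{"wx":0,"wy":0,"wz":0,"dx":0,"dy":0,"dz":0,"fingers":255},{"wx":0,"wy":0,"wz":0,"dx":-1.75,"dy":-0.68,"dz":0,"fingers":255},{"wx":0,"wy":0,"wz":0,"dx":-1.75,"dy":-0.68,"dz":0,"fingers":255},{"wx":0,"wy":0,"wz":0,"dx":-1.75,"dy":-0.68,"dz":0,"fingers":255},{"wx":0,"wy":0,"wz":0,"dx":-1.75,"dy":-0.68,"dz":0,"fingers":255},{"wx":0,"wy":0,"wz":0,"dx":0,"dy":0,"dz":0,"fingers":255},{"wx":0,"wy":0,"wz":0,"dx":0.6,"dy":-1.54,"dz":0,"fingers":255},{"wx":0,"wy":0,"wz":0,"dx":0.6,"dy":-1.54,"dz":0,"fingers":255},{"wx":0,"wy":0,"wz":0,"dx":0.6,"dy":-1.54,"dz":0,"fingers":255},{"wx":0,"wy":0,"wz":0,"dx":0.5,"dy":-1.3,"dz":0,"fingers":255},{"wx":0,"wy":0,"wz":0,"dx":0,"dy":0,"dz":0,"fingers":255}]'

```text
t: 7.78
tool_pos: [0.4865, -0.1811, 0.1715]
orientation: [1.766, 2.585, -0.017]
force: [0.9, -0.4, 0.4]
opening: 0.0006
```

Run:
```python
from h import *
s=st();pic('scene','s12.png',(90,240,170,330),4.5)
```

```text
t 7.78 mix [-76.2 -62.7] z 0.1715 jawdeg-mixer 0.0 toolz [ 0.003 -0.015 -1.   ] F(mix) [ 0.7 -0.7  0.4]
```

View pics/s12.png

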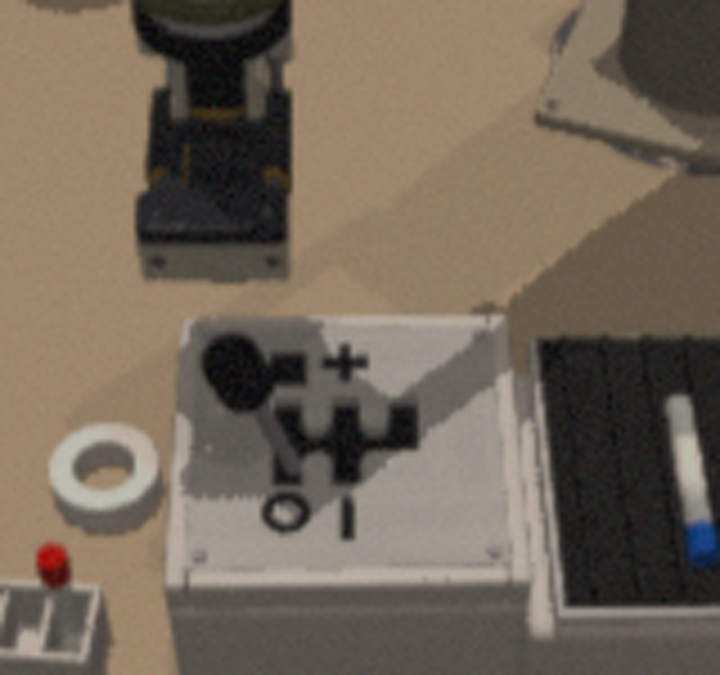

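Emit:
send_rows --series '[{"wx":0,"wy":0,"wz":0,"dx":-0.28,"dy":0.72,"dz":-0.2,"fingers":255},{"wx":0,"wy":0,"wz":0,"dx":0,"dy":0,"dz":0,"fingers":255},{"wx":0,"wy":0,"wz":0,"dx":0.93,"dy":0.36,"dz":0,"fingers":255},{"wx":0,"wy":0,"wz":0,"dx":0.93,"dy":0.36,"dz":0,"fingers":255},{"wx":0,"wy":0,"wz":0,"dx":0.93,"dy":0.36,"dz":0,"fingers":255},{"wx":0,"wy":0,"wz":0,"dx":0.93,"dy":0.36,"dz":0,"fingers":255},{"wx":0,"wy":0,"wz":0,"dx":0.93,"dy":0.36,"dz":0,"fingers":255},{"wx":0,"wy":0,"wz":0,"dx":0.93,"dy":0.36,"dz":0,"fingers":255},{"wx":0,"wy":0,"wz":0,"dx":0,"dy":0,"dz":0,"fingers":255}]'

```text
t: 8.58
tool_pos: [0.5452, -0.1448, 0.1694]
orientation: [1.764, 2.587, -0.016]
force: [-0.4, -1.2, 0.9]
opening: 0.0005
```

Run:
```python
from h import *
s=st();pic('scene','s13.png',(90,240,170,330),4.5)
```

```text
t 8.58 mix [ -8.3 -50.2] z 0.1694 jawdeg-mixer 0.2 toolz [ 0.003 -0.014 -1.   ] F(mix) [-0.8 -1.   0.9]
```

View pics/s13.png

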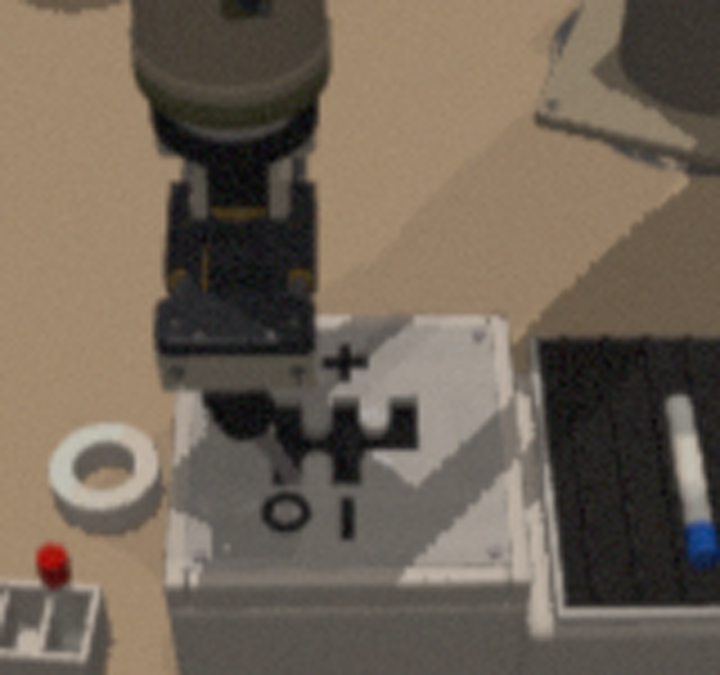

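Emit:
send_rows --series '[{"wx":0,"wy":0,"wz":0,"dx":0.47,"dy":0.16,"dz":0,"fingers":255},{"wx":0,"wy":0,"wz":0,"dx":0.47,"dy":0.16,"dz":0,"fingers":255},{"wx":0,"wy":0,"wz":0,"dx":0.28,"dy":0.1,"dz":0,"fingers":255}]'

```text
t: 8.88
tool_pos: [0.5562, -0.1404, 0.1684]
orientation: [1.766, 2.59, -0.018]
force: [-1.9, -0.3, -0.1]
opening: 0.0003
```

Run:
```python
from h import *
s=st()
```

```text
t 8.88 mix [  3.5 -50.1] z 0.1684 jawdeg-mixer 0.2 toolz [-0.001 -0.013 -1.   ] F(mix) [-1.9  0.4 -0.1]
```

Emit:
send_rows --series '[{"wx":0,"wy":0,"wz":0,"dx":0.28,"dy":0.1,"dz":0,"fingers":255},{"wx":0,"wy":0,"wz":0,"dx":0.19,"dy":0.07,"dz":0,"fingers":255}]'

```text
t: 9.05
tool_pos: [0.5606, -0.1385, 0.1678]
orientation: [1.767, 2.592, -0.019]
force: [-6.8, -0.3, 1.4]
opening: 0.0007
```

Run:
```python
from h import *
s=st()
```

```text
t 9.05 mix [  8.4 -49.9] z 0.1678 jawdeg-mixer 0.1 toolz [-0.003 -0.013 -1.   ] F(mix) [-6.5  2.2  1.4]
```

Emit:
send_rows --series '[{"wx":0,"wy":0,"wz":0,"dx":0.19,"dy":0.07,"dz":0,"fingers":255}]'

```text
t: 9.13
tool_pos: [0.5615, -0.1382, 0.1676]
orientation: [1.769, 2.593, -0.022]
force: [-13.5, -2.8, 6.1]
opening: 0.0006
```

Run:
```python
from h import *
s=st();pic('scene','s14.png',(90,240,170,330),4.5)
```

```text
t 9.13 mix [  9.3 -50. ] z 0.1676 jawdeg-mixer 0.1 toolz [-0.006 -0.013 -1.   ] F(mix) [-13.6   2.3   6.1]
```

View pics/s14.png

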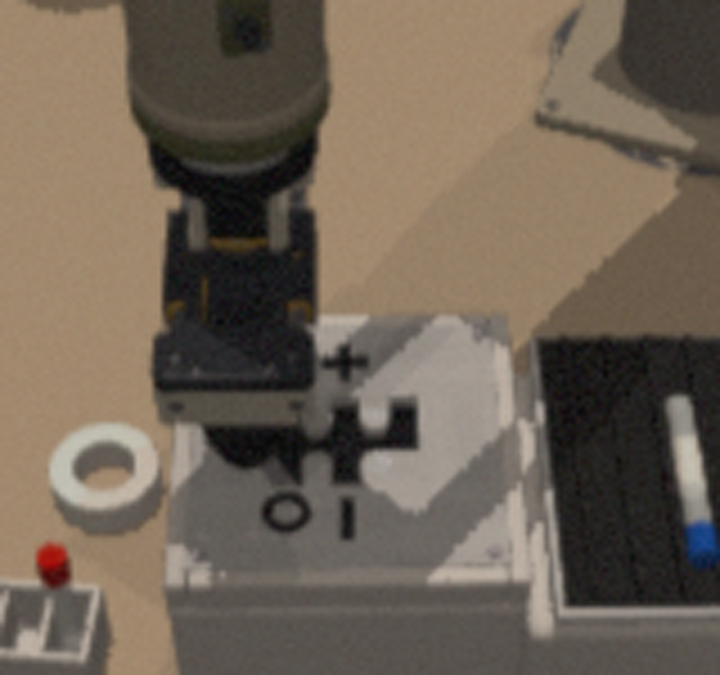

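Emit:
send_rows --series '[{"wx":0,"wy":0,"wz":0,"dx":-1.4,"dy":-0.54,"dz":0,"fingers":255},{"wx":0,"wy":0,"wz":0,"dx":-2.3,"dy":-0.9,"dz":0,"fingers":255},{"wx":0,"wy":0,"wz":0,"dx":-2.8,"dy":-1.09,"dz":0,"fingers":255},{"wx":0,"wy":0,"wz":0,"dx":-2.8,"dy":-1.09,"dz":2,"fingers":255},{"wx":0,"wy":0,"wz":0,"dx":-2.8,"dy":-1.09,"dz":3,"fingers":255},{"wx":0,"wy":0,"wz":0,"dx":-2,"dy":2.5,"dz":3,"fingers":255},{"wx":0,"wy":0,"wz":0,"dx":-1,"dy":3.5,"dz":0,"fingers":255},{"wx":0,"wy":0,"wz":0,"dx":-0.5,"dy":3.7,"dz":0,"fingers":255},{"wx":0,"wy":0,"wz":0,"dx":0,"dy":3.7,"dz":0,"fingers":255},{"wx":0,"wy":0,"wz":0,"dx":0,"dy":3.7,"dz":0,"fingers":255},{"wx":0,"wy":0,"wz":0,"dx":0,"dy":0,"dz":0,"fingers":255},{"wx":0,"wy":0,"wz":0,"dx":0,"dy":0,"dz":0,"fingers":255}]'

```text
t: 10.18
tool_pos: [0.4032, -0.0127, 0.2532]
orientation: [1.768, 2.574, -0.008]
force: [0.2, -0.1, 0.1]
opening: 0.0001
```

Run:
```python
from h import *
s=st();pic('scene','s15.png',(140,240,190,300),6);pic('top','t15.png',(130,265,205,420),3.5)
f=lambda a,b,h:np.r_[wor((h*np.sin(a)*np.cos(b),h*np.sin(b))),.01+h*np.cos(a)*np.cos(b)]
for n,o,k in(('scene',[190,140],6),('top',[205,130],3.5)):
  for a in(.18,.24):
    print(n,a,[((np.array(proj(n,f(a,-.29,h)))-o)*k).round() for h in(.11,.18,.2)])
```

```text
t 10.18 mix [-92.7 124.4] z 0.2532 jawdeg-mixer -0.2 toolz [ 0.013 -0.015 -1.   ] F(mix) [ 0.2 -0.1  0.1]
scene 0.18 [array([263., 333.]), array([204., 252.]), array([185., 226.])]
scene 0.24 [array([263., 347.]), array([203., 276.]), array([185., 254.])]
top 0.18 [array([266., 205.]), array([294., 167.]), array([303., 155.])]
top 0.24 [array([263., 197.]), array([288., 153.]), array([296., 139.])]
```

View pics/s15.png

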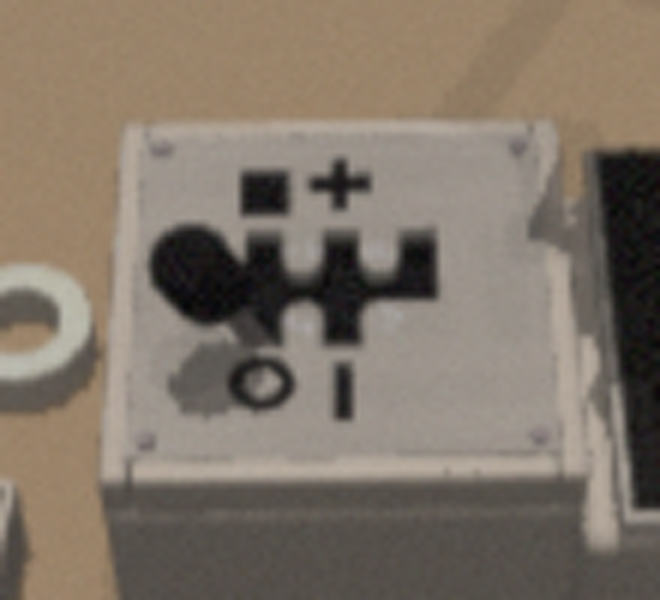

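View pics/t15.png

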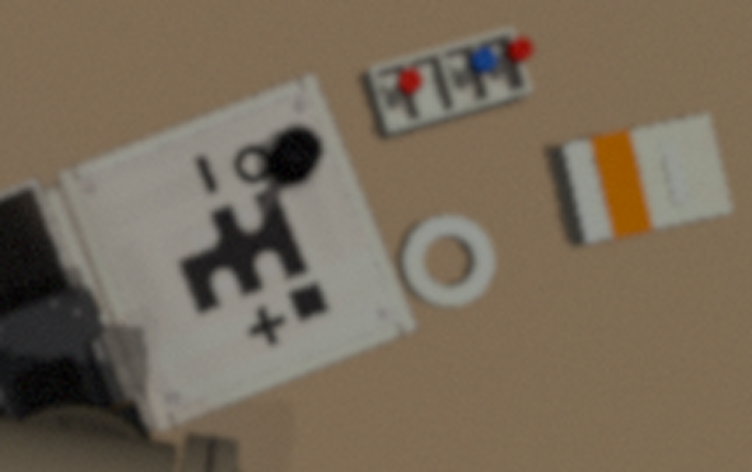

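Run:
```python
from plant import robot
print(robot.close_job())
```

```text
the job is handed in; nothing more can be done
None
```

The lever is in the ring's slot, and I handed the job in at about 10.3 s of the 58 s allowed. The ring marks the far, right-hand slot (x = +55, y = -32 mm).

I made three pushes on the knob with the shut fingers:
1. **Out of park:** pushed towards +x until the stem met the channel's far wall, at about 12 N.
2. **Along the cross channel:** pushed towards -y until it met the right-hand end, at about 18 N.
3. **Into the slot:** pushed towards +x to a firm stop at about 14 N. The fingers had gone 36 mm past where the first push stopped, which suits a full stroke. I never gripped or lifted the knob.

**Last checks:**
- **Scene camera:** the knob sits within a few pixels of where full home (fore +0.24, side -0.29) should put it, and the stem fills the end of the ring's slot.
- **Top camera:** this one was less clear-cut. The knob lay between my predictions for +0.18 and +0.24. The two cameras disagree by about 5 mm on where the gate's centre is, so I relied on the firm stop and the travel.
- **Marks:** the ring and square each measured about 5 mm nearer the gate's centre than listed, in both cameras. I did not find out why.
- **Other things:** the rack, tubes and tape were in the same pixel positions as at the start. By eye, the carton had not moved either. The deck tube was last seen unmoved just before the final retreat, which ran near the deck at over 14 cm above it. The arm ended clear, with no force on the tool.

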